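# Tip the wafer cassette onto its back against the stop

### The job

The small empty wafer cassette stands on end on the loading plate. Tip it over away from you by pushing on it, so that it lies on its back with its open mouth up, and push it along the plate until its far end is square and fully home against the stop. Only push, with light fingers: do not grip or lift the cassette, and leave everything else on the bench as it stands.

Things in the scene. Friction and masses are not known exactly. Their poses are not given: they have to be found in the camera images.
- cassette: the small wafer cassette, loose, white plastic, empty, 0.15 to 0.31 kg. At the start it stands on end on the plate: 110 mm tall (own z), 66 wide (y), 52 deep (x). Origin: centre of its underside. Open mouth on its -x side, towards the plate's near end; back (grey strip) on +x. Two solid 7 mm end plates, top and bottom, 66 x 52 mm; side walls 5 mm thick
- cassette_lip (a point): middle of the mouth-side edge of the cassette's top end plate, at (-26, 0, 110) mm in its frame; the 7 mm below it is solid, then the mouth is open. A slow level push here along the cassette's +x tips it about its heel edge, with little sliding; it falls over by itself once this edge has gone about 55 mm
- cassette_heel (a point): middle of the cassette's lower back edge, at (26, 0, 0) mm in its frame: the edge it tips about; once it lies on its back this is the bottom of its near end
- cassette_toe (a point): middle of the cassette's upper back edge, at (26, 0, 110) mm in its frame: once it lies on its back this is the bottom of the far end, which comes to rest against the stop
- plate: fixed flat aluminium loading plate on the table, 270 mm long (its x, pointing to the stop, away from the robot), 130 wide (y), 12 thick; origin: centre of its underside. Across its far end lies the stop, a steel strip 20 mm wide, 16 mm above the plate, its face at x = 110 mm. No side guides
- stop_face (a point): middle of the lower edge of the stop's face, at (110, 0, 12) mm in the plate's frame; the standing cassette's back edge is 142 to 180 mm before it
- tweezer_pot: bystander: black round pot 72 mm across and 50 mm high, tweezers in it standing up to 123 mm; stands beside the plate; origin at the centre of its underside
- objective: bystander: dark steel microscope objective standing on its wide end, 38 mm across, 55 mm high; beside the plate; origin at the centre of its underside
- chip_box: bystander: square flat grey box with clear lid, 70 x 70 x 34 mm; beside the plate; origin at the centre of its underside
- wafer_tub: bystander: low round white plastic tub, 74 mm across, 30 mm high; beside the plate; origin at the centre of its underside
- solvent_bottle: bystander: amber bottle 66 mm across, 150 mm high, at the side of the table; origin at the centre of its underside
- long_cassette: bystander: a longer white wafer cassette (160 x 66 x 52 mm) lying on its back on the table itself, off the plate; origin at the centre of its end face, 26 mm above the table
- mouse: bystander: black computer mouse 100 x 60 x 30 mm; origin at the centre of its underside

How it is judged:
By the outcome, as a careful person would: the job done as asked, in the order asked, and still so for the second after the job is handed in, with the robot touching nothing.
It also fails if it takes over 42 s, if anything falls off the work surface, if the arm or the gripper's body presses on something with over 40 N, if the wrist force passes 120 N, or if a joint passes its speed limit or range.

### The arm

A 6-joint arm with a two-finger parallel gripper is mounted at the origin on the work surface. World frame = base frame: x ahead of the robot, y to its left, z up, the work surface at z = 0. Lengths are in m, angles in rad, forces in N, time in s.
With the tool pointing down it reaches from about 0.4 to 0.925 m from the base axis. Payload 3.4 kg.
Tool frame: the origin (TCP) lies at the very end of the fingers, on their centre line; the grasp point (between the pads) lies 19 mm behind it; z points along the fingers, y is the line along which they close (so a half turn about z gives the same grasp; the last joint's range is limited). The gripper opens to 85 mm and grips with 20 to 120 N. Pads are 22 mm wide; open, the fingers measure 114 mm over their backs; the gripper's body (76 mm by 85 mm) begins 54 mm behind the grasp point. The pads swing forward as they close: fully open they stand 13 mm farther back than shut.
Start: joints at [1.129, 0.307, 1.506, -0, 1.328, -0.073], TCP at [0.207, 0.537, 0.231] pointing down, gripper open.
Joint ranges: [-3.12, 3.12], [-1.05, 2.28], [0.14, 2.33], [-1.42, 4.57], [0.1, 2.73], [-2.68, 2.68]. Speed limits (rad/s): [2.57, 2.57, 3.14, 3.14, 3.14, 3.14].

### API

Orientations are given as a rotation vector (axis times angle).
In Python, from station import bot, snapshot, camera_info, find_in, silhouettes gives the robot as it stands. The module is installed in compiled form; this text tells all that it offers.
- The arm moves only by the tool step_arm, never from a script. Its arguments are lists of equal length, an entry for each row: "dp": the shift along the tool's x, y, z in m, a list of three; "twist": the turn, a rotation vector about the tool's x, y, z in rad, a list of three. A call has 1 to 8 rows; each row is the pose to reach, as a shift and turn from the pose commanded when the call began, along the tool's axes at that moment; what a row does not reach only later rows make up. A row lasts 1/8 s, in which the tool goes at most 62.5 mm and 10.7 degrees, less where a joint would pass 70% of its speed; a pose out of reach is approached as far as the arm can. A call with a gripper value outside its range is refused whole. "fingers" is the opening, from -1 (shut) to 1 (fully open), set as the call begins (left out, the last holds). The fingers move at their own pace and stop on an object; the grip force is fixed at half the most. Time passes only in rows, so rows that repeat a pose let the fingers close. It gives the time, the measured TCP pose, the force, the opening and the grip force at its end, in the units of the state.
- bot.read_state(): the state, without advancing time (a new reading comes with each control period).
- snapshot(name): name is "scene" or "top" or "wrist"; returns the picture (420x560x3 uint8, red, green, blue); there is no depth.
- camera_info(name): a dict with "fx", "fy", "cx", "cy" (pixels), "R" (3x3) and "t" (3): a world point X has camera coordinates R X + t; the wrist camera has in their place "hand_eye" (4x4, takes a point from camera to tool coordinates, whose origin is the TCP and whose axes are the flange's). Camera axes: x right, y down, z forward; pixel columns grow to the right and rows downward; lengths in m; the calibration is good to about 2 mm. A picture is of the moment at which its call begins: read the wrist's pose just before it. camera_info takes no time and is no camera call.
- bot.sign_off(): hands the job in; it is judged then, once.
Trained networks look in the newest picture that a camera, given by its name, has taken for a name from the list of things; names that differ only in an ending like _2 or _b are one class to them, and where a whole thing is asked for, a point or a joint stands for the part that bears it (a point fixed in the world has none). Each returns a list of dicts, best first, with "confidence" (0 to 1); they miss things now and then, are a little off and sometimes report something else, mostly with a low value. They report only what shows in the picture. A call takes as long as a camera call.
- find_in(camera, target): "rect" ([left, top, right, bottom] in pixels, round what is visible of it).
- silhouettes(camera, target): "region" (420x560 bool, what is visible of it) and "rect" ([left, top, right, bottom] in pixels, round what is visible of it).
The state is a dict: "time": time; "joints": joint angles; "qd": joint speeds; "joint_efforts": joint torques, N m; "position": TCP position; "tool_rot": TCP orientation; "contact_force": force on the tool from outside, world axes, zero at the start; "wrist_torque": the same for the moment, N m; "grip_width": finger opening in m; "gripper_force": force on a finger pad.
Only numpy, scipy, OpenCV 4.12 (cv2) and the standard library are available. Lean on these libraries where they do the work, as an engineer would, in place of code of your own. Each camera call takes 0.05 s, during which the arm holds its last target. There are 200 camera calls.

## Working session

There is one attempt and no reset: what is moved stays moved. The work goes in short steps, Python scripts to look and compute and a tool call to move; the robot and the scene stay as the last step left them, time stands still between calls to the robot, and variables do not carry over. Pictures are saved under pics/ and viewed, at most 10 in all, crops included, and the job is handed in when it is done.

Besides the shell and the picture viewer there is one more tool, called after "Request:" as a command line: name --argument value ..., lists and objects as JSON in quotes. step_arm: Moves the arm, as the interface text tells. Its arguments: {"type":"object","properties":{"dp":{"type":"array"},"twist":{"type":"array"},"fingers":{"type":"number"}},"required":["dp","twist"]}

```bash
mkdir -p pics
cat > h.py <<'E'
import numpy as np,cv2
from station import bot,snapshot,camera_info,find_in,silhouettes
from scipy.spatial.transform import Rotation as Rn
def snap(n,f):
    im=snapshot(n); cv2.imwrite('pics/'+f,cv2.cvtColor(np.asarray(im),cv2.COLOR_RGB2BGR)); return im
def cam(n,st=None):
    c=camera_info(n)
    if n!='wrist': return c,np.array(c['R']),np.array(c['t'])
    st=st or bot.read_state(); T=np.eye(4);T[:3,:3]=Rn.from_rotvec(st['tool_rot']).as_matrix();T[:3,3]=st['position']
    M=np.linalg.inv(T@np.array(c['hand_eye'])); return c,M[:3,:3],M[:3,3]
def proj(C,X):
    c,R,t=C; p=np.atleast_2d(X)@R.T+t; return np.c_[c['fx']*p[:,0]/p[:,2]+c['cx'],c['fy']*p[:,1]/p[:,2]+c['cy']]
def onz(C,uv,z):
    c,R,t=C; uv=np.atleast_2d(uv).astype(float); d=np.c_[(uv[:,0]-c['cx'])/c['fx'],(uv[:,1]-c['cy'])/c['fy'],np.ones(len(uv))]@R
    o=-R.T@t; return o+d*((z-o[2])/d[:,2])[:,None]
E
python3 - <<'E'
from h import *
s=bot.read_state();print({k:np.round(v,3).tolist() for k,v in s.items()})
for n in('scene','top'):
    snap(n,n+'0.png');C=cam(n);print(n,'campos',np.round(-C[1].T@C[2],3))
    for t in('cassette','plate','tweezer_pot','objective','chip_box','wafer_tub','solvent_bottle','long_cassette','mouse'):
        print(t,[(np.round(r['rect']).astype(int).tolist(),round(r['confidence'],2)) for r in find_in(n,t)[:2]])
E
```

```text
{'time': 0.0, 'joints': [1.129, 0.308, 1.508, -0.0, 1.328, -0.074], 'qd': [0.002, 0.001, -0.0, 0.001, 0.0, 0.0], 'joint_efforts': [-0.002, -45.756, -25.192, -0.0, 0.013, -0.0], 'position': [0.206, 0.536, 0.23], 'tool_rot': [-0.574, -3.088, 0.003], 'contact_force': [0.11, -0.337, -0.776], 'wrist_torque': [0.013, 0.009, 0.029], 'gripper_force': 0.0, 'grip_width': 0.085}
scene campos [ 1.246 -0.992  0.937]
cassette [([278, 168, 312, 212], 0.21)]
plate [([270, 193, 359, 249], 0.69)]
tweezer_pot [([354, 173, 379, 215], 0.86)]
objective [([243, 203, 258, 226], 0.64), ([268, 193, 358, 252], 0.23)]
chip_box [([264, 232, 298, 263], 0.78)]
wafer_tub [([331, 179, 352, 197], 0.89)]
solvent_bottle [([352, 115, 373, 156], 0.59), ([281, 170, 311, 212], 0.17)]
long_cassette [([134, 327, 219, 378], 0.65)]
mouse [([103, 277, 135, 313], 0.59)]
top campos [ 0.391 -0.027  1.55 ]
cassette [([212, 214, 241, 244], 0.82)]
plate [([200, 155, 266, 257], 0.74)]
tweezer_pot [([166, 160, 190, 185], 0.97)]
objective [([266, 245, 283, 260], 0.73)]
chip_box [([277, 188, 307, 217], 0.81)]
wafer_tub [([164, 158, 191, 188], 0.65), ([152, 200, 179, 224], 0.56)]
solvent_bottle [([54, 225, 92, 251], 0.79), ([213, 218, 241, 239], 0.28)]
long_cassette [([416, 156, 468, 216], 0.58)]
mouse [([410, 261, 447, 292], 0.7)]
```

View pics/scene0.png

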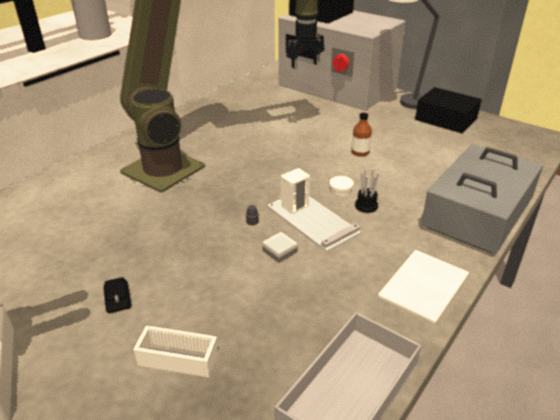

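View pics/top0.png

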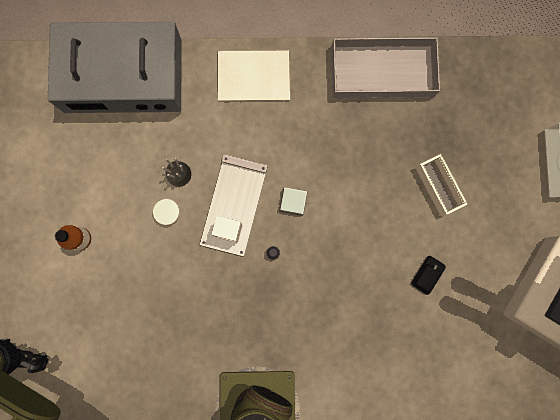

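The scene view shows the cassette standing at the plate's near end (about 295,190). In the top view its top is at (226,229), the plate corners are near (226,155), (267,166), (243,257) and (200,245), and the stop is at the far (upper) end. Next I work out rough positions and the wrist camera's geometry.

Run:
```python
from h import *
C=cam('top')
P=onz(C,[[226,155],[267,166],[243,257],[200,245]],0.012);print(P.round(3))
snapshot('top')
for t,z in(('cassette',.122),('plate',.012)):
    r=silhouettes('top',t)
    if r:
        m=np.asarray(r[0]['region']).astype(np.uint8);c=max(cv2.findContours(m,0,2)[0],key=cv2.contourArea)
        b=cv2.boxPoints(cv2.minAreaRect(c));B=onz(C,b,z);print(t,r[0]['confidence'],b.round(1).tolist(),B.round(3).tolist(),B.mean(0).round(3))
        print([np.linalg.norm(B[i]-B[i-1]).round(3) for i in range(4)])
for t,uv,z in(('pot',(178,173),.03),('tub',(166,212),.03),('obj',(273,253),.05),('box',(293,202),.034)):print(t,onz(C,uv,z).round(3))
c=camera_info('wrist');print(c)
st=bot.read_state();print(Rn.from_rotvec(st['tool_rot']).as_matrix().round(3))
```

```text
[[ 0.712  0.082  0.012]
 [ 0.678 -0.036  0.012]
 [ 0.419  0.035  0.012]
 [ 0.454  0.156  0.012]]
cassette 0.95 [[210.6999969482422, 235.3000030517578], [216.0, 215.39999389648438], [242.3000030517578, 222.39999389648438], [237.0, 242.3000030517578]] [[0.475, 0.115, 0.122], [0.527, 0.101, 0.122], [0.508, 0.032, 0.122], [0.456, 0.046, 0.122]] [0.491 0.074 0.122]
[np.float64(0.072), np.float64(0.054), np.float64(0.072), np.float64(0.054)]
plate 0.57 [[198.39999389648438, 244.8000030517578], [223.10000610351562, 153.0], [268.0, 165.10000610351562], [243.3000030517578, 256.79998779296875]] [[0.455, 0.161, 0.012], [0.718, 0.09, 0.012], [0.681, -0.039, 0.012], [0.419, 0.035, 0.012]] [0.568 0.062 0.012]
[np.float64(0.131), np.float64(0.272), np.float64(0.134), np.float64(0.272)]
pot [[0.658 0.216 0.03 ]]
tub [[0.548 0.25  0.03 ]]
obj [[ 0.428 -0.049  0.05 ]]
box [[ 0.571 -0.108  0.034]]
{'fx': 300.2657373161017, 'fy': 300.2657373161017, 'cx': 276.36429120728116, 'cy': 206.01215072354017, 'hand_eye': array([[ 4.23031691e-04, -9.58595819e-01, -2.84769868e-01,
         7.25470928e-02],
       [ 9.99999878e-01,  4.78553983e-04, -1.25393211e-04,
        -4.67199924e-04],
       [ 2.56479162e-04, -2.84769780e-01,  9.58595904e-01,
        -1.43704178e-01],
       [ 0.00000000e+00,  0.00000000e+00,  0.00000000e+00,
         1.00000000e+00]])}
[[-0.933  0.36  -0.   ]
 [ 0.36   0.933 -0.   ]
 [ 0.    -0.    -1.   ]]
```

Coarse poses fit the text: plate yaw is about -15°, the cassette's back is about 161 mm before the stop, and the lip is about 0.12 m high. I'll move to a closer viewing place behind the cassette.

Request:
step_arm --dp '[[-0.03,-0.027,-0.02],[-0.06,-0.055,-0.04],[-0.095,-0.085,-0.06],[-0.13,-0.115,-0.07],[-0.16,-0.145,-0.07],[-0.195,-0.175,-0.07],[-0.225,-0.205,-0.07],[-0.255,-0.235,-0.07]]' --twist '[[0,0,0],[0,0,0],[0,0,0],[0,0,0],[0,0,0],[0,0,0],[0,0,0],[0,0,0]]' --fingers -1

```text
time: 2.15
position: [0.3607, 0.2243, 0.3015]
tool_rot: [0.574, 3.088, 0.001]
contact_force: [0.1, -0.4, 1.3]
grip_width: -0.0001
gripper_force: 0.0
```

Request:
step_arm --dp '[[-0.03,-0.03,0],[-0.06,-0.055,0],[-0.085,-0.075,0],[-0.105,-0.09,0],[-0.115,-0.1,0],[-0.115,-0.1,0]]' --twist '[[0,0,-0.02],[0,0,-0.04],[0,0,-0.06],[0,0,-0.08],[0,0,-0.1],[0,0,-0.1]]'

```text
time: 2.9
position: [0.4319, 0.0902, 0.3013]
tool_rot: [0.423, 3.113, 0.0]
contact_force: [0.2, 0.5, -0.1]
grip_width: 0.0002
gripper_force: 0.0
```

Run:
```python
from h import *
s=bot.read_state();print(s['time'],s['position'],Rn.from_rotvec(s['tool_rot']).as_matrix().round(3).tolist(),s['grip_width'])
snap('wrist','w1.png')
for t in('cassette','plate','cassette_lip','stop_face'):
    print(t,[(np.round(r['rect']).astype(int).tolist(),round(r['confidence'],2)) for r in find_in('wrist',t)[:2]])
```

```text
2.9 [0.43189641 0.09021597 0.30131289] [[-0.964, 0.267, 0.0], [0.267, 0.964, -0.0], [-0.0, 0.0, -1.0]] 0.00019756965604197918
cassette [([248, 196, 308, 256], 0.62), ([374, 195, 430, 242], 0.55)]
plate [([237, 173, 328, 336], 0.81)]
cassette_lip [([251, 197, 309, 261], 0.6)]
stop_face [([240, 171, 327, 331], 0.94)]
```

View pics/w1.png

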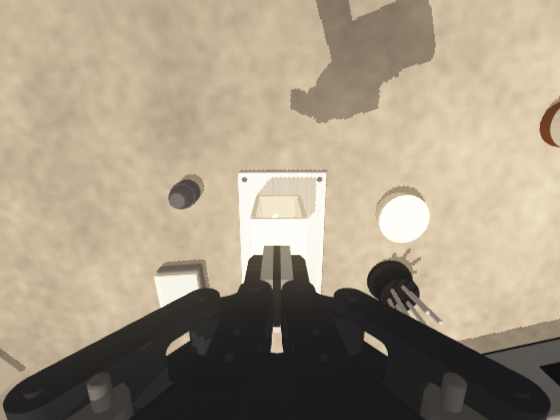

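The wrist view shows the plate's near edge at row 171 (columns 240–327). The cassette's mouth face is a trapezoid from base row ~196 to lip row ~218 (columns 251–307), and the fingers hide the rest. I'll zoom in on this and the top view for the edges.

Run:
```python
import cv2,numpy as np
a=cv2.imread('pics/w1.png')[160:260,230:335];b=cv2.imread('pics/top0.png')[148:262,194:274]
f=lambda i:cv2.resize((255*(i/255.)**1.8).astype(np.uint8),None,fx=0,fy=0,dsize=(i.shape[1]*4,i.shape[0]*4),interpolation=cv2.INTER_CUBIC)
a,b=f(a),f(b);o=np.zeros((460,745,3),np.uint8);o[:400,:420]=a;o[:456,425:745]=b;cv2.imwrite('pics/z1.png',o)
```

```text
Traceback (most recent call last):
cv2.error: OpenCV(4.12.0) :-1: error: (-5:Bad argument) in function 'resize'
> Overload resolution failed:
>  - argument for resize() given by name ('dsize') and position (2)
>  - argument for resize() given by name ('dsize') and position (2)
```

Run:
```python
import cv2,numpy as np
a=cv2.imread('pics/w1.png')[160:260,230:335];b=cv2.imread('pics/top0.png')[148:262,194:274]
f=lambda i:cv2.resize((255*(i/255.)**1.8).astype(np.uint8),None,fx=4,fy=4,interpolation=cv2.INTER_CUBIC)
a,b=f(a),f(b);o=np.zeros((460,745,3),np.uint8);o[:400,:420]=a;o[:456,425:745]=b;cv2.imwrite('pics/z1.png',o)
```

```text
(no output)
```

View pics/z1.png

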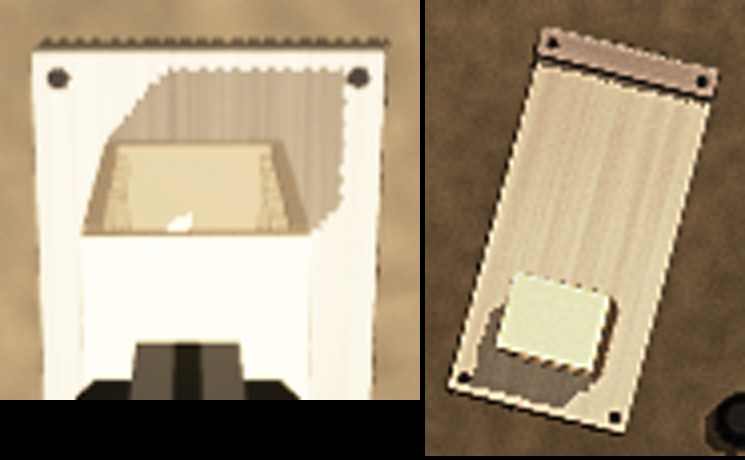

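The wrist crop gives the lip line at (250.5–307.5, 218.5) and the plate's near corners at (238, 172.5) and (326, 172.5). The top crop shows the stop's face line from about (222.5,163.5) to (265.5,174). Next I triangulate.

Run:
```python
from h import *
st=bot.read_state();W=cam('wrist',st);T=cam('top')
zw=lambda x,y:(230+x/4-.4,160+y/4-.4); zt=lambda x,y:(194+(x-425)/4-.4,148+y/4-.4)
def tri(a,b):
    A=[]
    for (c,R,t),(u,v) in((W,a),(T,b)):
        P=np.diag([1,1,1.])@np.array([[c['fx'],0,c['cx']],[0,c['fy'],c['cy']],[0,0,1]])@np.c_[R,t];A.append(P)
    X=cv2.triangulatePoints(A[0],A[1],np.array(a,float).reshape(2,1),np.array(b,float).reshape(2,1))[:,0];return X[:3]/X[3]
ang=lambda d:np.degrees(np.arctan2(d[1],d[0])).round(1)
L=tri(zw(310,234),zt(498,346));R=tri(zw(82,234),zt(599,373));print('lip L,R',L.round(4),R.round(4),np.linalg.norm(L-R).round(4))
pl=tri(zw(384,50),zt(450,387));pr=tri(zw(33,50),zt(622,432));print('plate near',pl.round(4),pr.round(4),np.linalg.norm(pl-pr).round(4))
A=onz(W,[zw(310,234),zw(82,234)],.122);print('lip wrist',A.round(4),A.mean(0).round(4),np.linalg.norm(A[0]-A[1]).round(4),'yaw',ang(A[0]-A[1])-90)
B=onz(W,[zw(384,50),zw(33,50)],.012);print('near wrist',B.round(4),B.mean(0).round(4),np.linalg.norm(B[0]-B[1]).round(4),'yaw',ang(B[0]-B[1])-90)
D=onz(T,[zt(513,272),zt(610,296),zt(599,373),zt(498,346)],.122);print('cass top',D.mean(0).round(4),'yaws',ang(D[0]-D[1])-90,ang(D[3]-D[2])-90,ang(D[0]-D[3]),ang(D[1]-D[2]))
E_=onz(T,[zt(538,63),zt(712,103)],.028);print('stop face top edge',E_.round(4),E_.mean(0).round(4),'yaw',ang(E_[0]-E_[1])-90)
F=onz(T,[zt(450,387),zt(622,432)],.012);print('near top',F.mean(0).round(4),ang(F[0]-F[1])-90)
y=np.radians(-15.3);u=np.array([np.cos(y),np.sin(y)]);v=np.array([-u[1],u[0]])
for n,p in(('lipW',A.mean(0)),('lipT',D[2:].mean(0)),('nearW',B.mean(0)),('nearT',F.mean(0)),('stop',E_.mean(0)),('tcp',st['position'])):print(n,(p[:2]@u).round(4),(p[:2]@v).round(4))
```

```text
lip L,R [0.4786 0.1133 0.1151] [0.4607 0.0475 0.1098] 0.0685
plate near [4.568e-01 1.587e-01 1.000e-04] [0.4225 0.0357 0.0075] 0.128
lip wrist [[0.4766 0.1148 0.122 ]
 [0.4596 0.0523 0.122 ]] [0.4681 0.0836 0.122 ] 0.0647 yaw -15.299999999999997
near wrist [[0.4543 0.159  0.012 ]
 [0.4207 0.0358 0.012 ]] [0.4375 0.0974 0.012 ] 0.1277 yaw -15.299999999999997
cass top [0.4936 0.0747 0.122 ] yaws -14.700000000000003 -15.700000000000003 -11.6 -8.6
stop face top edge [[ 0.6846  0.0924  0.028 ]
 [ 0.6543 -0.0309  0.028 ]] [0.6695 0.0307 0.028 ] yaw -13.799999999999997
near top [0.4395 0.0963 0.012 ] -15.400000000000006
lipW 0.4295 0.2041
lipT 0.4312 0.2
nearW 0.3963 0.2094
nearT 0.3986 0.2088
stop 0.6376 0.2063
tcp 0.3918 0.202
```

Measured: lip at u=0.430, v=0.203, top at about 0.12, stop face at u≈0.640, and cassette and plate both at yaw -15.3°. The tool already lines up, so I lower it behind the lip and push slowly.

Request:
step_arm --dp '[[0,0.001,0.03],[0,0.001,0.065],[0,0.001,0.1],[0,0.001,0.135],[0,0.001,0.165],[0,0.001,0.184],[0,0.001,0.184]]' --twist '[[0,0,0],[0,0,0],[0,0,0],[0,0,0],[0,0,0],[0,0,0],[0,0,0]]'

```text
time: 4.03
position: [0.4304, 0.0923, 0.1162]
tool_rot: [-0.418, -3.11, 0.001]
contact_force: [-0.4, 0.1, 0.4]
grip_width: -0.0
gripper_force: 0.0
```

Request:
step_arm --dp '[[-0.008,0,0],[-0.014,0,0],[-0.019,0,0],[-0.023,0,0],[-0.027,0,0],[-0.031,0,0],[-0.035,0,0],[-0.038,0,0]]' --twist '[[0,0,0],[0,0,0],[0,0,0],[0,0,0],[0,0,0],[0,0,0],[0,0,0],[0,0,0]]'

```text
time: 5.03
position: [0.4687, 0.0818, 0.1173]
tool_rot: [-0.419, -3.113, 0.0]
contact_force: [0.0, 0.5, 0.1]
grip_width: 0.0003
gripper_force: 0.4
```

Run:
```python
from h import *
s=bot.read_state();print(s['position'],s['contact_force'])
snap('scene','s1.png');snap('wrist','w2.png')
a=cv2.imread('pics/s1.png')[150:260,230:390];b=cv2.imread('pics/w2.png')
o=np.zeros((420,800,3),np.uint8);o[:275,:400]=cv2.resize(a,None,fx=2.5,fy=2.5);o[:300,400:]=cv2.resize(b,(400,300));cv2.imwrite('pics/z2.png',o)
```

```text
[0.46866257 0.08175674 0.11727684] [0.00732888 0.46667891 0.14080497]
```

View pics/z2.png

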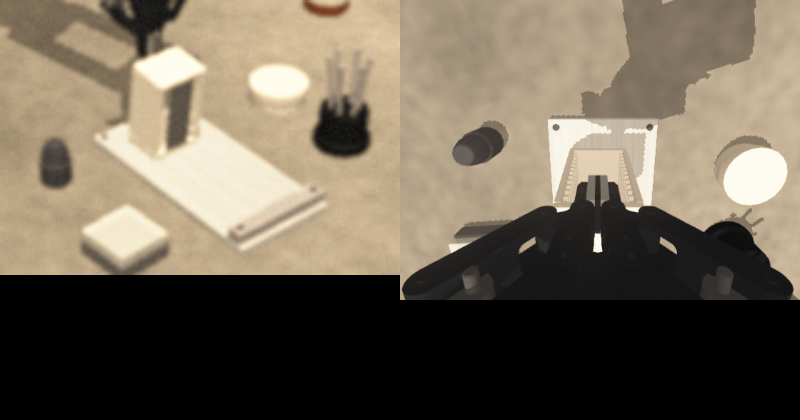

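The scene crop shows the cassette still upright, with the shut fingers just behind its lip. There is no force yet, so I continue slowly.

Request:
step_arm --dp '[[-0.003,0,0],[-0.006,0,0],[-0.009,0,0],[-0.012,0,0]]' --twist '[[0,0,0],[0,0,0],[0,0,0],[0,0,0]]'

```text
time: 5.62
position: [0.4804, 0.0786, 0.1173]
tool_rot: [0.419, 3.113, -0.0]
contact_force: [-1.0, -0.6, 0.9]
grip_width: -0.0001
gripper_force: 0.2
```

Run:
```python
from h import *
s=bot.read_state();print(s['position'],s['contact_force'],s['wrist_torque'])
snap('scene','s2.png');snap('wrist','w3.png')
f=lambda n:cv2.imread('pics/'+n)
o=np.zeros((600,800,3),np.uint8);o[:300,:400]=cv2.resize(f('s1.png')[160:220,260:340],(400,300),interpolation=2);o[:300,400:]=cv2.resize(f('s2.png')[160:220,260:340],(400,300),interpolation=2)
o[300:,:400]=cv2.resize(f('w2.png')[150:300,180:380],(400,300));o[300:,400:]=cv2.resize(f('w3.png')[150:300,180:380],(400,300));cv2.imwrite('pics/z3.png',o)
```

```text
[0.48036729 0.07857454 0.11731531] [-1.01545405 -0.64535157  0.92126192] [-0.0282275   0.082947    0.03396818]
```

View pics/z3.png

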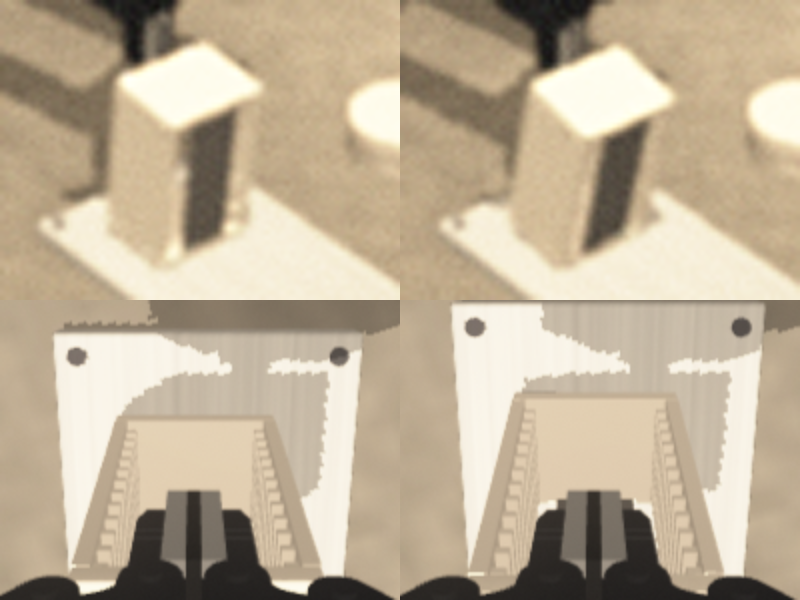

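The lower pair of crops shows the base lifting at the mouth side and the lean growing, with the fingers centred. It is tipping about the heel, so I keep going.

Request:
step_arm --dp '[[-0.004,0,0],[-0.008,0,0],[-0.012,0,0],[-0.016,0,-0.001],[-0.02,0,-0.002],[-0.024,0,-0.003],[-0.028,0,-0.003],[-0.032,0,-0.003]]' --twist '[[0,0,0],[0,0,0],[0,0,0],[0,0,0],[0,0,0],[0,0,0],[0,0,0],[0,0,0]]'

```text
time: 6.72
position: [0.5112, 0.0701, 0.1203]
tool_rot: [0.419, 3.113, -0.0]
contact_force: [1.0, 0.1, 0.5]
grip_width: 0.0001
gripper_force: 0.0
```

Request:
step_arm --dp '[[-0.004,0,0],[-0.008,0,0],[-0.011,0,0],[-0.014,0,0],[-0.017,0,0],[-0.02,0,0],[-0.022,0,0],[-0.022,0,0]]' --twist '[[0,0,0],[0,0,0],[0,0,0],[0,0,0],[0,0,0],[0,0,0],[0,0,0],[0,0,0]]'

```text
time: 7.72
position: [0.5323, 0.0643, 0.1203]
tool_rot: [0.419, 3.113, -0.0]
contact_force: [0.6, -0.3, 1.2]
grip_width: -0.0
gripper_force: 0.0
```

Run:
```python
from h import *
s=bot.read_state();print(s['position'],s['contact_force'],s['wrist_torque'])
snap('scene','s3.png');snap('wrist','w4.png');snap('top','t3.png')
f=lambda n:cv2.imread('pics/'+n)
o=np.zeros((600,800,3),np.uint8);o[:300,:400]=cv2.resize(f('s3.png')[160:250,250:370],(400,300),interpolation=2);o[300:,:400]=cv2.resize(f('w4.png'),(400,300));o[:600,400:]=cv2.resize(f('t3.png')[145:265,190:270],(400,600),interpolation=2);cv2.imwrite('pics/z4.png',o)
```

```text
[0.53228656 0.06431222 0.12028974] [ 0.5799007  -0.33492082  1.22154159] [-0.01124826 -0.0410168  -0.02406697]
```

View pics/z4.png

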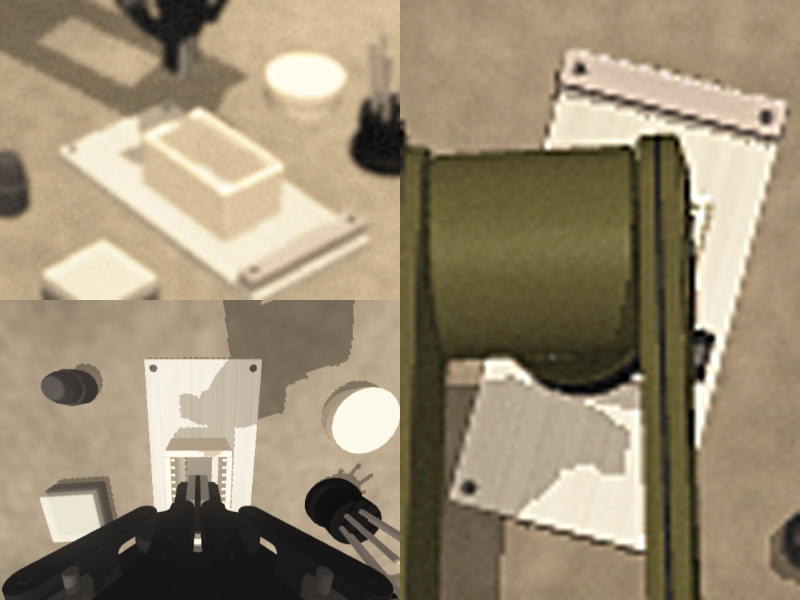

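The cassette lies on its back with its mouth up, in line on the plate. I back off, set the fingers about 30 mm apart for a square push, and measure the near end.

Request:
step_arm --dp '[[0.015,0,-0.01],[0.035,0,-0.02],[0.055,0,-0.03],[0.065,0,-0.03],[0.065,0,-0.03]]' --twist '[[0,0,0],[0,0,0],[0,0,0],[0,0,0],[0,0,0]]' --fingers -0.3

```text
time: 8.5
position: [0.4683, 0.0819, 0.1506]
tool_rot: [0.418, 3.113, 0.0]
contact_force: [-0.7, 0.3, 0.4]
grip_width: 0.0299
gripper_force: 0.0
```

Run:
```python
from h import *
s=bot.read_state();print(s['position'],s['grip_width'])
snap('wrist','w5.png');snap('top','t5.png')
f=lambda n:cv2.imread('pics/'+n)
g=lambda i:(255*(i/255.)**1.8).astype(np.uint8)
o=np.zeros((600,800,3),np.uint8);o[:600,:480]=cv2.resize(g(f('w5.png')[150:300,220:340]),(480,600),interpolation=2);o[:480,480:]=cv2.resize(g(f('t5.png')[145:265,190:270]),(320,480),interpolation=2);cv2.imwrite('pics/z5.png',o)
```

```text
[0.46829575 0.08186202 0.15063741] 0.029872393978694508
```

View pics/z5.png

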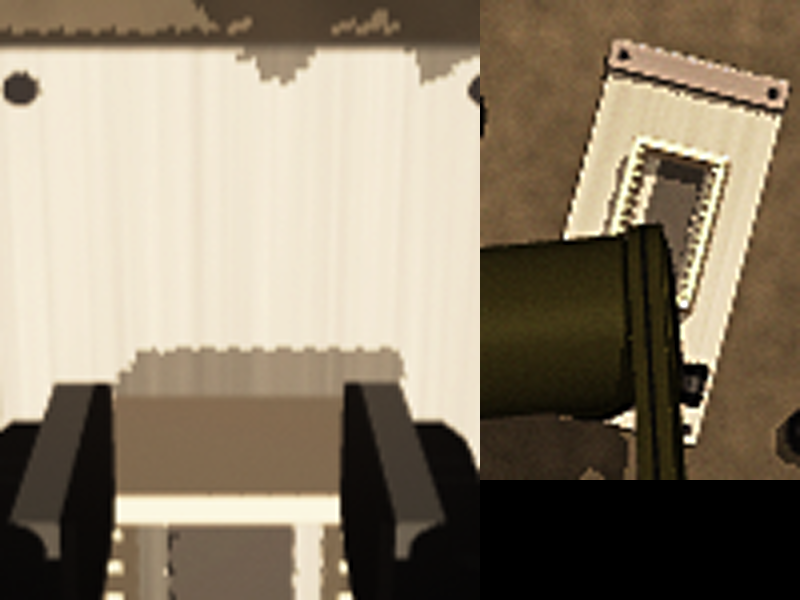

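The wrist crop shows the near end's base edge at row ~249 and top edge at row ~273, both level, so it's square to the tool. The top crop shows the far end short of the stop and roughly parallel to it.

Run:
```python
from h import *
W=cam('wrist');T=cam('top');y=np.radians(-15.4);u=np.array([np.cos(y),np.sin(y)]);v=np.array([-u[1],u[0]])
def P(n,p):
    for q in p: print(n,(q[:2]@u).round(4),(q[:2]@v).round(4))
P('heel',onz(W,[(277,248.9)],.012));P('neartop',onz(W,[(277,273.4)],.064));P('platenear',onz(W,[(277,161)],.012))
z=lambda x,y:(190+(x-480)/4-.4,145+y/4-.4)
P('far',onz(T,[z(640,138),z(728,155)],.064));P('stoptop',onz(T,[z(608,70),z(780,109)],.028));P('tcp',[np.array(bot.read_state()['position'])])
```

```text
heel 0.4883 0.2037
neartop 0.4872 0.2036
platenear 0.3984 0.2035
far 0.5923 0.234
far 0.5962 0.1721
stoptop 0.6388 0.2725
stoptop 0.6427 0.1471
tcp 0.4312 0.2034
```

The near end is at u≈0.488, v=0.2035 and the stop at 0.641, so it needs about 43 mm of travel. I lower the fingers and push.

Request:
step_arm --dp '[[0,0,0.025],[0,0,0.05],[0,0,0.075],[0,0,0.1],[0,0,0.115],[0,0,0.122],[0,0,0.122]]' --twist '[[0,0,0],[0,0,0],[0,0,0],[0,0,0],[0,0,0],[0,0,0],[0,0,0]]'

```text
time: 9.48
position: [0.4697, 0.0814, 0.0278]
tool_rot: [-0.42, -3.113, 0.0]
contact_force: [0.5, -0.3, 0.9]
grip_width: 0.0301
gripper_force: 0.0
```

Request:
step_arm --dp '[[-0.01,0,0],[-0.02,0,0],[-0.03,0,0],[-0.038,0,0],[-0.044,0,0],[-0.05,0,0],[-0.055,0,0],[-0.06,0,0]]' --twist '[[0,0,0],[0,0,0],[0,0,0],[0,0,0],[0,0,0],[0,0,0],[0,0,0],[0,0,0]]'

```text
time: 10.48
position: [0.5275, 0.0655, 0.0281]
tool_rot: [-0.419, -3.113, 0.0]
contact_force: [-1.0, -0.8, -1.3]
grip_width: 0.0299
gripper_force: 0.6
```

Request:
step_arm --dp '[[-0.005,0,0],[-0.01,0,0],[-0.015,0,0],[-0.018,0,0],[-0.02,0,0]]' --twist '[[0,0,0],[0,0,0],[0,0,0],[0,0,0],[0,0,0]]'

```text
time: 11.1
position: [0.5466, 0.0604, 0.0283]
tool_rot: [-0.419, -3.113, -0.0]
contact_force: [-2.3, 0.7, 0.1]
grip_width: 0.0301
gripper_force: 1.1
```

Run:
```python
from h import *
s=bot.read_state();p=s['position'];y=np.radians(-15.4);u=np.array([np.cos(y),np.sin(y)]);print(p,p[:2]@u,s['contact_force'],s['wrist_torque'])
snap('scene','s6.png');snap('wrist','w6.png');snap('top','t6.png')
f=lambda n:cv2.imread('pics/'+n)
g=lambda i:(255*(i/255.)**1.8).astype(np.uint8)
o=np.zeros((600,800,3),np.uint8);o[:300,:400]=cv2.resize(g(f('s6.png')[175:250,270:370]),(400,300),interpolation=2);o[300:,:400]=cv2.resize(g(f('w6.png')[150:300,180:380]),(400,300));o[:600,400:]=cv2.resize(g(f('t6.png')[145:265,190:270]),(400,600),interpolation=2);cv2.imwrite('pics/z6.png',o)
```

```text
[0.54659076 0.06035524 0.02831717] 0.5109379314173562 [-2.2592798   0.65862425  0.09064998] [ 0.06047732  0.2619528  -0.00047559]
```

View pics/z6.png

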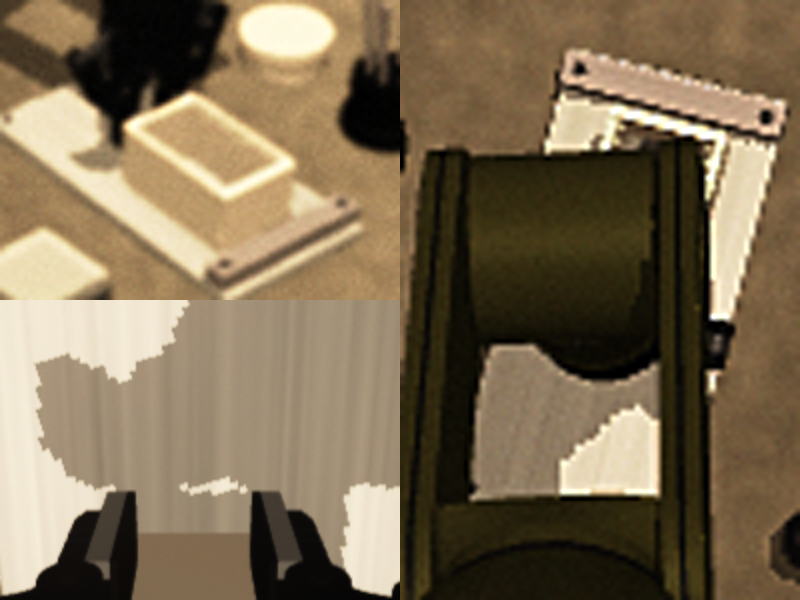

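It's sliding squarely at about 2 N. The top crop shows the far end a few mm from the stop, so I creep in and watch the force.

Request:
step_arm --dp '[[-0.003,0,0],[-0.005,0,0],[-0.006,0,0]]' --twist '[[0,0,0],[0,0,0],[0,0,0]]'

```text
time: 11.62
position: [0.5524, 0.0588, 0.0284]
tool_rot: [-0.419, -3.113, -0.0]
contact_force: [-2.6, 1.3, 3.1]
grip_width: 0.03
gripper_force: 1.9
```

Request:
step_arm --dp '[[-0.0015,0,0],[-0.003,0,0]]' --twist '[[0,0,0],[0,0,0]]'

```text
time: 11.88
position: [0.5551, 0.058, 0.0284]
tool_rot: [-0.419, -3.113, 0.0]
contact_force: [-2.8, 0.7, 2.0]
grip_width: 0.0299
gripper_force: 1.8
```

Request:
step_arm --dp '[[-0.0015,0,0],[-0.003,0,0]]' --twist '[[0,0,0],[0,0,0]]'

```text
time: 12.12
position: [0.5564, 0.0576, 0.0282]
tool_rot: [-0.419, -3.11, -0.0]
contact_force: [-8.0, 3.3, 6.7]
grip_width: 0.0299
gripper_force: 4.4
```

Request:
step_arm --dp '[[-0.001,0,0],[-0.002,0,0]]' --twist '[[0,0,0],[0,0,0]]'

```text
time: 12.38
position: [0.5564, 0.0576, 0.0281]
tool_rot: [-0.419, -3.107, -0.001]
contact_force: [-11.1, 4.3, 9.3]
grip_width: 0.0297
gripper_force: 6.0
```

The force jumped to 11 N and motion stopped, so it's against the stop. I back off clear of it, out of the top view, and check.

Request:
step_arm --dp '[[0.01,0,0],[0.03,0,0],[0.05,0,-0.02],[0.06,0,-0.06],[0.06,0,-0.11],[0.06,0,-0.16],[0.06,0,-0.2],[0.06,0,-0.2]]' --twist '[[0,0,0],[0,0,0],[0,0,0],[0,0,0],[0,0,0],[0,0,0],[0,0,0],[0,0,0]]'

```text
time: 13.38
position: [0.5063, 0.0725, 0.2325]
tool_rot: [0.418, 3.102, 0.003]
contact_force: [0.3, 0.3, -0.7]
grip_width: 0.0299
gripper_force: 0.0
```

Request:
step_arm --dp '[[0,0.04,0],[0,0.09,0],[0.01,0.14,0],[0.01,0.19,0],[0.01,0.24,0],[0.01,0.28,0],[0.01,0.3,0],[0.01,0.3,0]]' --twist '[[0,0,0],[0,0,0],[0,0,0],[0,0,0],[0,0,0],[0,0,0],[0,0,0],[0,0,0]]'

```text
time: 14.38
position: [0.572, 0.365, 0.2269]
tool_rot: [-0.417, -3.113, 0.002]
contact_force: [-0.4, -0.7, -0.6]
grip_width: 0.0299
gripper_force: 0.0
```

Run:
```python
from h import *
print(bot.read_state()['position'])
snap('scene','s7.png');snap('top','t7.png')
f=lambda n:cv2.imread('pics/'+n)
g=lambda i:(255*(i/255.)**1.8).astype(np.uint8)
o=np.zeros((600,800,3),np.uint8);o[:300,:400]=cv2.resize(g(f('s7.png')[175:250,270:370]),(400,300),interpolation=2);o[300:,:400]=cv2.resize(g(f('t7.png')[100:310,140:420]),(400,300),interpolation=2);o[:600,400:]=cv2.resize(g(f('t7.png')[150:225,215:265]),(400,600),interpolation=2);cv2.imwrite('pics/z7.png',o)
```

```text
[0.57199006 0.3649799  0.22687521]
```

View pics/z7.png

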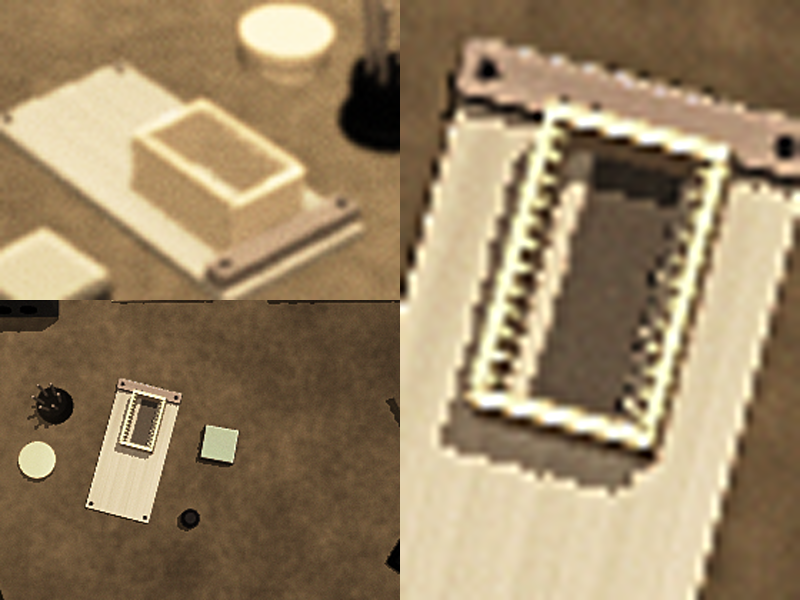

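The top view shows the far end flush along the stop's face. The cassette's edges (14–15° in the picture) match the stop's edge (14.7°), its mouth is up, and the bystanders haven't moved. The stiff halt under force with the tool yaw at -15.3° (the same as the plate) agrees, so I'm handing it in.

```bash
python3 -c "
from station import bot
print(bot.sign_off())"
```

```text
the job is handed in; nothing more can be done
None
```

The cassette was tipped onto its back with its mouth up and pushed square and home against the stop, and the job is handed in; the last pictures show nothing else beside the plate moved.

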